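Book a spent paper reel back into stock

ROBOT

A 6-joint arm with a two-finger parallel gripper is mounted at the origin on the work surface. World frame = base frame: x ahead of the robot, y to its left, z up, the work surface at z = 0. Lengths are in mm, angles in rad, forces in N, time in s.
With the tool pointing down it reaches from about 350 to 775 mm from the base axis. Payload 7.3 kg.
Tool frame: the origin (TCP) lies at the centre of the arm's flange, where the gripper is bolted on; the fingertips stand 178 mm ahead of it and the grasp point (between the pads) lies 159 mm ahead of it; z points along the fingers, y is the line along which they close (so a half turn about z gives the same grasp; the last joint's range is limited). The gripper opens to 92 mm and grips with 3 to 60 N. Pads are 19 mm wide; open, the fingers measure 130 mm over their backs; the gripper's body (75 mm by 190 mm) begins 47 mm behind the grasp point.
Start: joints at [-0.146, 0.342, 1.524, -0, 1.275, -0.146], TCP at [525.003, 0.022, 404.741] pointing down, gripper open.
Joint ranges: [-2.53, 2.53], [-0.77, 2.02], [0.04, 2.7], [-1, 4.14], [0.28, 2.66], [-3.11, 3.11]. Speed limits (rad/s): [2.57, 2.57, 3.14, 3.14, 3.14, 3.14].

INTERFACE

Orientations are given as [roll, pitch, yaw] about the fixed x, y, z axes, in that order (R = Rz(yaw) Ry(pitch) Rx(roll)).
In Python, from plant import * gives the robot as it stands. The module is installed in compiled form; this text tells all that it offers.
- The arm moves only by the shell command python3 -m inch 'ROWS'. ROWS is JSON, a list of rows, each a list of 5 numbers: the shift along the tool's x, y, z in m, then the turn about the tool's z in rad, then the opening, from 0 (shut) to 1 (fully open). In form: [[tx, ty, tz, spin, claw], ...]. A call has 1 to 8 rows; each row is the pose to reach, as a shift and turn from the pose commanded when the call began, along the tool's axes at that moment; what a row does not reach only later rows make up. A row lasts 1/12 s, in which the tool goes at most 41.7 mm and 7.16 degrees, less where a joint would pass 70% of its speed; a pose out of reach is approached as far as the arm can. A call with a gripper value outside its range is refused whole. The fingers move at their own pace and stop on an object; the grip force is fixed at half the most. Time passes only in rows, so rows that repeat a pose let the fingers close. It gives the time, the measured TCP pose, the force, the opening and the grip force at its end, in the units of the state.
- get_obs(): the state, without advancing time (a new reading comes with each control period).
- capture(name): name is "scene" or "side" or "wrist"; returns a dict with "color" (384x512x3 uint8, red, green, blue), "intrinsics" (3x3 intrinsics, pixels), "pose" (4x4, takes a point from camera to world coordinates). Camera axes: x right, y down, z forward; pixel columns grow to the right and rows downward; lengths in mm; the calibration is good to about 2 mm. A picture is of the moment at which its call begins. There is no depth.
- close_job(): hands the job in; it is judged then, once.
Trained networks look in a picture, given as the dict that the camera call returned (one of the last four; its "shot" number tells which), for a name from the list of things; names that differ only in an ending like _2 or _b are one class to them, and where a whole thing is asked for, a point or a joint stands for the part that bears it (a point fixed in the world has none). Each returns a list of dicts, best first, with "conf" (0 to 1); they miss things now and then, are a little off and sometimes report something else, mostly with a low value. They report only what shows in the picture. A call takes as long as a camera call. They do not tell look-alikes from the thing itself.
- look_for(picture, target): "rect" ([centre column, centre row, width, height] in pixels, round what is visible of it).
- trace(picture, target): "pixels" (384x512 bool, what is visible of it) and "rect" ([centre column, centre row, width, height] in pixels, round what is visible of it).
- tip_of(picture, target): "centre" ([column, row] in pixels: a listed point, or the origin of a listed thing).
The state is a dict: "time": time; "joint_positions": joint angles; "dq": joint speeds; "tau": joint torques, N m; "tool_pos": TCP position; "tcp_rot": TCP orientation; "contact_force": force on the tool from outside, world axes, zero at the start; "moment": the same for the moment, N m; "grip_width": finger opening in mm; "finger_force": force on a finger pad.
Only numpy, scipy, OpenCV 4.12 (cv2) and the standard library are available. Lean on these libraries where they do the work, as an engineer would, in place of code of your own. Each camera call takes 0.05 s, during which the arm holds its last target. There are 200 camera calls.

TASK

Lift the spent paper reel (the most thinly wound of the three on the reel stand) straight up off its spindle and stand it upright in the free bay of the returns tray, letting go of it gently. Then book it in: pick up the hand scanner, hold it steady for a second with its window pointing at the middle of the bar-code card from roughly a hand's width away, and lay it back down flat on its rubber mat, in the middle. Leave the other reels, the empty cores and everything else on the table where they are, and do not drop or tip the reel or drop the scanner.

Things in the scene. Friction and masses are not known exactly. Their poses are not given: they have to be found in the camera images.
- reel: Spent paper reel, the thinnest wound of the three on the stand: cardboard core tube of outer diameter 48, bore 40, height 100 mm, with paper wound on it to diameter 62 mm from 4 to 96 mm height. Origin at the centre of its underside, z along its axis (up). Starts on one of the stand's spindles, its underside on the base. About 0.16 kg.
- stand: Fixed green reel stand: base plate 130 (x) x 280 (y) x 25 mm, origin at the centre of its underside. Three upright steel spindles of diameter 32 mm at y = -115, 0, +115 mm, x = 0, tops 140 mm above the origin (15 mm above the reels' tops). Four guide posts of diameter 12 mm at x = -52 and +52, y = -57.5 and +57.5 mm, tops 170 mm above the origin. Turned up to 0.15 rad.
- reel_full: Thickly wound reel on another spindle, diameter 116, height 100 mm, origin at the centre of its underside. To be left alone.
- reel_half: Half-used reel on another spindle, diameter 88, height 100 mm, origin at the centre of its underside. To be left alone.
- tray: Fixed black open returns tray, 130 (x) x 262 (y) x 45 mm high outside, walls and floor 5 mm, origin at the centre of its underside. Two cross walls 45 mm high or less divide it into three bays centred at x = 0, y = -84, 0, +84 mm, each about 80 (y) x 120 (x) mm inside; bay floor at z = 5 mm. Two bays hold an empty core each, one is free.
- core_a: Empty cardboard core standing in a bay of the tray, diameter 48, height 100 mm, origin at the centre of its underside.
- core_b: Empty cardboard core like core_a, in another bay.
- pad: Thin cork disc, diameter 54, 2 mm thick, lying fixed on the floor of the free bay; origin at the centre of its underside. The reel stands on it.
- scanner: Grey hand scanner lying on its mat: handle 36 wide, 34 mm high, from x = -80 to +35 mm; wider head 62 wide, 42 mm high from x = +30 to +80 mm. Origin at the underside, z up, +x the pointing direction. Balanced near x = +10 mm. 0.2 kg.
- nose (a point): Centre of the scanner's window on its front face, 80 mm ahead (+x) of the scanner's origin and 21 mm up; axes as the scanner's; it looks along +x.
- mat: Fixed flat black rubber mat 190 (x) x 85 (y) x 3 mm for the scanner; origin at the centre of its underside.
- card: Bar-code card on its stand: plate 100 (y) x 80 (z) mm, origin at the middle of its printed face, which looks along its -x, towards the robot, leaning back 0.45 rad (looking somewhat up). Its middle is 170 mm above the table. It stands on a 16 mm post from a foot 70 x 90 x 12 mm.
- bottle: White bottle standing on the table, diameter 60, height 190 mm, origin at the centre of its underside. Bystander.
- jar: Clear jar with white cap, diameter 68, height 85 mm, origin at the centre of its underside. Bystander.
- pot: Open terracotta-coloured pot, rim diameter 90, height 85 mm, origin at the centre of its underside. Bystander.
- brush: Hand brush lying flat on the table, long axis x. Bystander.
Things that resemble listed ones, but are neither listed nor needed, are in the scene too. What is shaped like the scanner but blue is not meant. What is shaped like the reel but green is not meant.

How it is judged (in metres and radians):
On the way, in this order (a step that is already met when the one before it is completed fails the run):
1. the spent reel is lifted upright clear above its spindle (z of reel in the frame of stand above 0.145 m and angle between reel's own z axis and vertical below 0.3 rad), for 0.05 s.
2. the reel stands upright in the tray, released (x of reel in the frame of tray between -0.04 and 0.04 m and y of reel in the frame of tray between -0.105 and 0.105 m and z of reel in the frame of tray below 0.012 m and angle between reel's own z axis and vertical below 0.1 rad and linear speed of reel below 0.02 m/s and contact force between the fingers and reel below 0.1 N), for 0.3 s.
3. the scanner is held still, its window pointing at the middle of the card from 30 to 160 mm (x of card in the frame of nose between 0.03 and 0.16 m and y of card in the frame of nose between -0.022 and 0.022 m and z of card in the frame of nose between -0.022 and 0.022 m and x of nose in the frame of card below -0.02 m and angle between the x axis of scanner and the x axis of card, either way round below 0.75 rad and linear speed of scanner below 0.03 m/s and angular speed of scanner below 0.15 rad/s), for 0.5 s.
4. the scanner lies flat on its mat (x of scanner in the frame of mat between -0.04 and 0.04 m and y of scanner in the frame of mat between -0.03 and 0.03 m and z of scanner in the frame of mat below 0.01 m and angle between scanner's own z axis and vertical below 0.1 rad and linear speed of scanner below 0.02 m/s), for 0.2 s.
At the end, for the whole second after the job is handed in: The reel stands upright (0.1 rad) on the returns tray's floor (centre within 40 mm in x, 105 mm in y of its middle), the scanner lies flat on its mat (within 40 mm in x, 30 mm in y of its centre), both at rest, reel released, and all other loose things are within 30 mm of their starts (all of step 2 and all of step 4 and distance of each of reel_full, reel_half, core_a, core_b, bottle, jar, pot, brush from where it was at the start of the episode below 0.03 m); the robot touches nothing.
It fails at once if the reel tipped over by more than 0.6 rad (angle between reel's own z axis and vertical above 0.6 rad).
It fails at once if the reel dropped (falling free of the fingers faster than 0.6 m/s) (contact force between the fingers and reel below 0.05 N and linear speed of reel above 0.6 m/s).
It fails at once if the scanner dropped (falling free of the fingers faster than 0.6 m/s) (contact force between the fingers and scanner below 0.05 N and linear speed of scanner above 0.6 m/s).
It fails at once if another reel, a core or another bystander moved by more than 30 mm (distance of any of reel_full, reel_half, core_a, core_b, bottle, jar, pot, brush from where it was at the start of the episode above 0.03 m).
It also fails if it takes over 59 s, if anything falls off the work surface, if the arm or the gripper's body presses on something with over 40 N, if the wrist force passes 120 N, or if a joint passes its speed limit or range.

## Working session

There is one attempt and no reset: what is moved stays moved. The work goes in short steps, Python scripts to look and compute and a shell command to move; the robot and the scene stay as the last step left them, time stands still between calls to the robot, and variables do not carry over. Pictures are saved under pics/ and viewed, at most 10 in all, crops included, and the job is handed in when it is done.

```bash
mkdir -p pics && python3 - <<'E'
from plant import *
import cv2,numpy as np
o=get_obs();print(o)
for n in ["scene","side"]:
    p=capture(n);cv2.imwrite(f"pics/{n}0.png",p["color"][:,:,::-1]);print(n,p["pose"].round(3).tolist(),p["intrinsics"].tolist())
    for t in ["reel","tray","pad","scanner","mat","card","stand","core_a","reel_full"]:
        print(t,[(np.round(d["centre"]).tolist(),round(d["conf"],2)) for d in tip_of(p,t)][:4])
E
```

```text
{'time': 0.0, 'joint_positions': array([-1.45988927e-01,  3.42714149e-01,  1.52504243e+00, -7.34618864e-06,
        1.27538217e+00, -1.46010895e-01]), 'dq': array([-0.002473  ,  0.0001636 , -0.00056109, -0.00079017,  0.00021002,
        0.0012036 ]), 'tau': array([ 7.61924657e-04, -4.31245601e+01, -2.44219762e+01,  7.17750052e-02,
        5.59406646e-02, -1.04314388e-04]), 'tool_pos': array([5.24857819e+02, 4.79826106e-02, 4.04040330e+02]), 'tcp_rot': array([-3.14006199e+00, -2.17995220e-04,  1.57082027e+00]), 'contact_force': array([-0.43648434, -0.53492618, -0.04642133]), 'moment': array([ 0.00290618, -0.01892683, -0.03137135]), 'finger_force': 0.0, 'grip_width': 91.79190728377617}
scene [[-0.305, 0.646, -0.7, 1280.924], [0.952, 0.189, -0.24, 303.094], [-0.023, -0.74, -0.673, 827.74], [0.0, 0.0, 0.0, 1.0]] [[390.06616138659786, 0.0, 253.69685321157115], [0.0, 390.06616138659786, 188.61093163823864], [0.0, 0.0, 1.0]]
reel [([366.0, 242.0], 0.68), ([408.0, 247.0], 0.68)]
tray [([150.0, 182.0], 0.73), ([141.0, 248.0], 0.41), ([122.0, 179.0], 0.36)]
pad [([175.0, 185.0], 0.69), ([319.0
[... 260 characters left out ...]
 0.73), ([147.0, 180.0], 0.72)]
reel_full []
side [[0.968, -0.187, 0.165, 328.144], [-0.249, -0.729, 0.638, -664.86], [0.001, -0.659, -0.752, 960.969], [0.0, 0.0, 0.0, 1.0]] [[366.988349979507, 0.0, 255.73326709395334], [0.0, 366.988349979507, 188.8311755033918], [0.0, 0.0, 1.0]]
reel [([235.0, 128.0], 0.93), ([248.0, 140.0], 0.61), ([281.0, 322.0], 0.42)]
tray [([282.0, 320.0], 0.98), ([233.0, 236.0], 0.71), ([253.0, 169.0], 0.25)]
pad [([268.0, 297.0], 0.75)]
scanner [([201.0, 324.0], 0.94), ([230.0, 236.0], 0.58)]
mat [([232.0, 238.0], 0.8)]
card [([323.0, 184.0], 0.87)]
stand [([252.0, 165.0], 0.87)]
core_a [([282.0, 325.0], 0.7), ([295.0, 354.0], 0.7)]
reel_full [([262.0, 186.0], 0.73)]
```

```bash
python3 - <<'E'
import cv2,numpy as np
a=cv2.imread("pics/scene0.png");b=cv2.imread("pics/side0.png")
cv2.imwrite("pics/s1.png",cv2.resize(a,(800,600),interpolation=2));cv2.imwrite("pics/s2.png",cv2.resize(b,(800,600),interpolation=2))
E
```

```text
(no output)
```

View pics/s1.png

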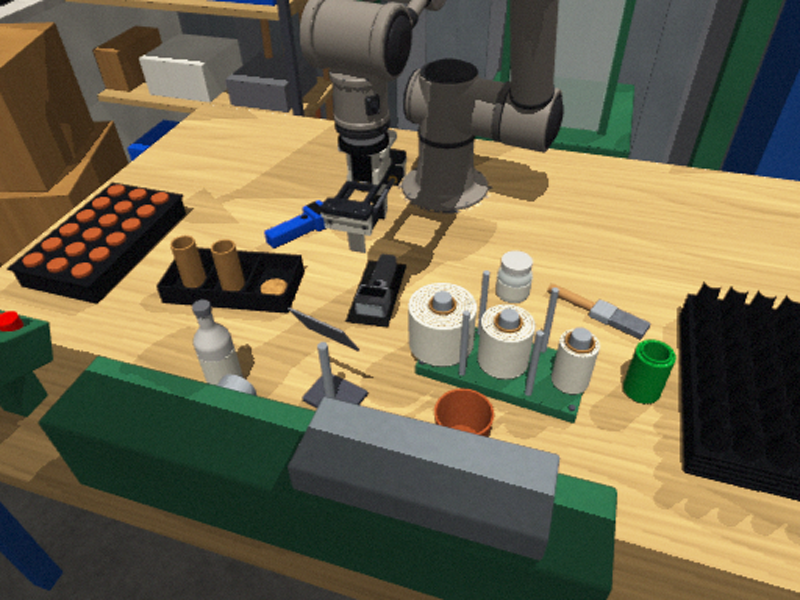

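View pics/s2.png

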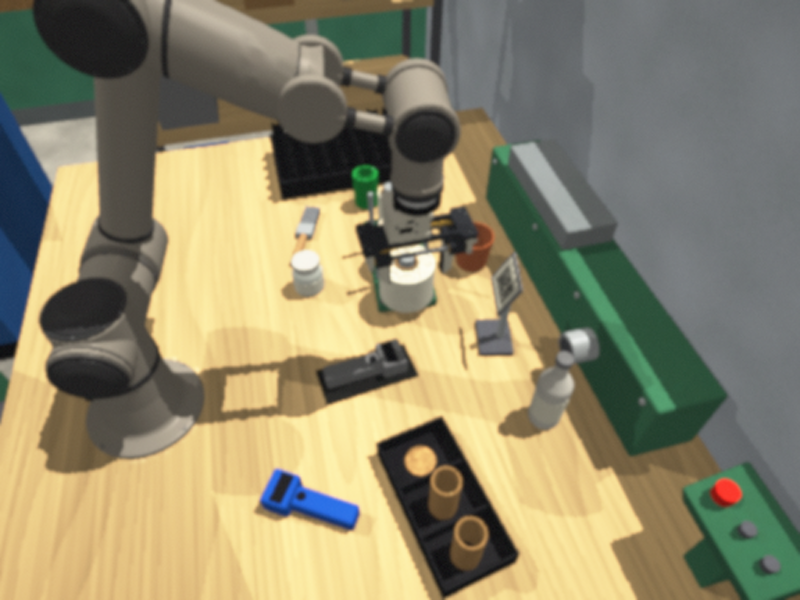

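The scene view shows, in 512x384 pixels, the full reel at (283,208), the half reel at (324,218), the thin white reel at (368,230) and the green look-alike at (416,238). The thin white reel at (368,230) fits, because it has the narrowest winding and sits on a spindle. The free bay with the cork pad is at (175,184). The grey scanner on its mat is at (242,184); the blue one at (190,145) is the look-alike.

```bash
cat > h.py <<'E'
from plant import *
import cv2,numpy as np
from scipy.optimize import least_squares
def ray(p,px):
    K,T=p["intrinsics"],p["pose"];d=T[:3,:3]@np.linalg.solve(K,[px[0],px[1],1.]);return T[:3,3],d/np.linalg.norm(d)
def onz(p,px,z):
    c,d=ray(p,px);return c+d*(z-c[2])/d[2]
def tri(prs):
    A=np.zeros((3,3));b=np.zeros(3);R=[ray(*q) for q in prs]
    for c,d in R: M=np.eye(3)-np.outer(d,d);A+=M;b+=M@c
    x=np.linalg.solve(A,b);return x,[round(float(np.linalg.norm(np.cross(x-c,d))),1) for c,d in R]
def proj(p,X):
    T=np.linalg.inv(p["pose"]);q=p["intrinsics"]@(T[:3,:3]@np.array(X,float)+T[:3,3]);return q[:2]/q[2]
def tips(p,t): return [(np.round(d["centre"],1).tolist(),round(d["conf"],2)) for d in tip_of(p,t)][:4]
E
python3 - <<'E'
from h import *
s=capture("scene");d=capture("side");w=capture("wrist")
cv2.imwrite("pics/w0.png",w["color"][:,:,::-1]);print(w["pose"].round(2).tolist(),w["intrinsics"][0,0])
print("reel",onz(s,(366,242),25),"stand",onz(s,(320,234),0))
for t in ["pad","scanner","mat","card","tray"]:
    S=tips(s,t);D=tips(d,t)
    for a in S:
        for b in D:
            x,e=tri([(s,a[0]),(d,b[0])])
            if max(e)<15: print(t,a,b,x.round(1),e)
    print(t,"wrist",tips(w,t))
print(tips(w,"reel"),tips(w,"reel_full"),tips(w,"stand"))
E
```

```text
[[1.0, -0.0, 0.0, 525.45], [-0.0, -0.96, -0.29, 79.46], [0.0, 0.29, -0.96, 384.35], [0.0, 0.0, 0.0, 1.0]] 280.06625806817823
reel [561.84424639 364.39122372  25.        ] stand [546.7776885  241.71590813   0.        ]
pad wrist [([226.2, 315.5], 0.79)]
scanner ([189.9, 144.4], 0.76) ([200.6, 326.5], 0.76) [ 277.6 -280.2   12.6] [3.6, 3.6]
scanner ([244.3, 185.3], 0.56) ([236.1, 233.7], 0.67) [429.5 -22.4  12.9] [2.4, 2.4]
scanner wrist [([182.0, 187.5], 0.71)]
mat wrist []
card ([206.0, 207.1], 0.56) ([326.2, 185.8], 0.86) [697.7 -26.  169.6] [7.4, 7.4]
card ([176.0, 185.0], 0.55) ([326.2, 185.8], 0.86) [682.4 -85.3 223.9] [10.7, 10.7]
card wrist [([463.0, 225.7], 0.71)]
tray ([148.5, 183.9], 0.91) ([281.3, 319.5], 0.93) [ 493.  -318.9    4.1] [5.9, 5.9]
tray ([148.5, 183.9], 0.91) ([284.5, 322.1], 0.46) [ 495.9 -323.1    2.5] [0.7, 0.7]
tray wrist []
[] [([275.8, 62.4], 0.75)] []
```

View pics/w0.png

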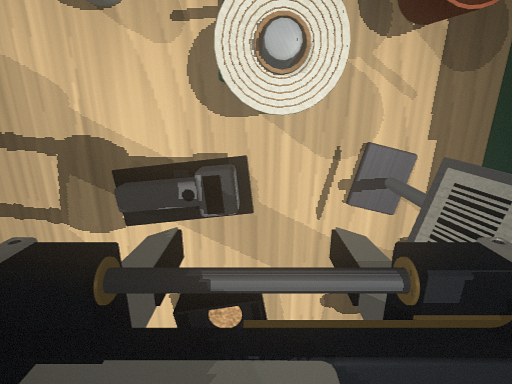

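The wrist view shows the full reel at (282,45), the grey scanner on its mat at (185,190), the card at (470,215) and the cork pad at (226,315). Next I go above the thin reel.

```bash
python3 -m inch '[[0.17,0.02,-0.04,0,1],[0.17,0.02,-0.04,0,1],[0.17,0.02,-0.04,0,1],[0.17,0.02,-0.04,0,1],[0.29,0.04,-0.04,0,1],[0.29,0.04,-0.04,0,1],[0.29,0.04,-0.04,0,1],[0.29,0.04,-0.04,0,1]]' && python3 - <<'E'
from h import *
s=capture("scene");d=capture("side");w=capture("wrist")
cv2.imwrite("pics/w1.png",w["color"][:,:,::-1])
print(get_obs()["tool_pos"],w["pose"][:3,3].round(1).tolist())
for n,p in [("s",s),("d",d),("w",w)]:
    for t in ["reel","pad","scanner","mat","card","tray","stand","core_a"]: print(n,t,tips(p,t))
for t in ["pad","scanner","mat","card","tray","stand","reel"]:
  S=tips(s,t);D=tips(d,t)
  for a in S:
    for b in D:
        x,e=tri([(s,a[0]),(d,b[0])])
        if max(e)<9: print(t,a,b,x.round(1),e)
E
```

```text
time: 2.72
tool_pos: [564.5, 295.9, 444.0]
tcp_rot: [-3.141, -0.003, 1.576]
contact_force: [-0.6, -0.2, 0.1]
grip_width: 91.9
finger_force: 0.0
[564.87006838 290.42854202 444.09217781] [564.9, 371.5, 423.4]
s reel [([364.9, 243.3], 0.73), ([412.1, 248.7], 0.61)]
s pad [([173.6, 186.2], 0.42)]
s scanner [([190.0, 147.5], 0.97), ([242.0, 185.7], 0.79), ([329.7, 188.7], 0.17)]
s mat [([242.2, 188.6], 0.85)]
s card [([203.8, 207.2], 0.69), ([144.2, 246.6], 0.33)]
s tray [([149.1, 182.0], 0.63)]
s stand [([322.6, 235.7], 0.76)]
s core_a [([123.8, 176.8], 0.74), ([148.0, 181.7], 0.72)]
d reel [([244.5, 145.9], 0.8), ([233.9, 129.4], 0.72)]
d pad [([268.2, 294.7], 0.85)]
d scanner [([231.1, 235.9], 0.86), ([199.6, 326.5], 0.68), ([195.9, 183.0], 0.54)]
d mat [([230.7, 236.2], 0.98)]
d card [([322.7, 181.2], 0.69)]
d tray [([346.6, 262.4], 0.66), ([281.0, 322.2], 0.61)]
d stand [([254.7, 168.5], 0.62)]
d core_a [([280.7, 320.8], 0.92), ([297.9, 355.4], 0.76), ([298.0, 168.2], 0.4)]
w reel [([258.9, 118.1], 0.96), ([232.7, 24.3], 0.72)]
w pad []
w scanner []
w mat [([176.9, 332.7], 0.7)]
w ca
[... 253 characters left out ...]
8) [ 277.1 -278.2    1.4] [0.2, 0.2]
scanner ([242.0, 185.7], 0.79) ([231.1, 235.9], 0.86) [417.8 -28.1   5.2] [4.8, 4.8]
scanner ([329.7, 188.7], 0.17) ([195.9, 183.0], 0.54) [341.9 236.1  -8.8] [1.3, 1.3]
mat ([242.2, 188.6], 0.85) ([230.7, 236.2], 0.98) [418.7 -25.3  -3.7] [7.4, 7.4]
card ([203.8, 207.2], 0.69) ([322.7, 181.2], 0.69) [696.8 -21.5 176.6] [2.7, 2.7]
tray ([149.1, 182.0], 0.63) ([281.0, 322.2], 0.61) [ 487.7 -323.2    4.7] [2.5, 2.5]
stand ([322.6, 235.7], 0.76) ([254.7, 168.5], 0.62) [557.3 247.8   3.4] [3.5, 3.5]
reel ([364.9, 243.3], 0.73) ([244.5, 145.9], 0.8) [550.6 364.5   8.4] [1.8, 1.8]
reel ([412.1, 248.7], 0.61) ([233.9, 129.4], 0.72) [531.7 483.6   1.8] [2.1, 2.1]
```

View pics/w1.png

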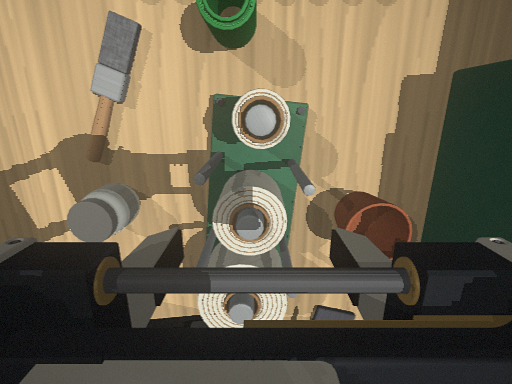

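The wrist view shows the thin reel's top ring at (261,118) on the end spindle, the half reel at (250,222), the full reel at (243,295), and the guide posts at (207,167) and (303,178). The green look-alike is at (228,20). I'll measure this precisely and take the confirming crop.

```bash
python3 - <<'E'
from h import *
w=capture("wrist")
for r in trace(w,"reel")[:3]: print(r["rect"],r["conf"],r["pixels"].sum())
P=[onz(w,q,140) for q in [(260,121),(250,223),(242,305)]];print(np.round(P,1))
print("reel top",onz(w,(261,118),125).round(1),"posts",onz(w,(218,156),170),onz(w,(310,190),170))
c=w["color"][60:180,180:340,::-1];cv2.imwrite("pics/crop.png",cv2.resize(c,(800,600),interpolation=2))
g=cv2.medianBlur(cv2.cvtColor(w["color"],cv2.COLOR_RGB2GRAY),3)
print(cv2.HoughCircles(g[70:170,200:320],cv2.HOUGH_GRADIENT,1,5,param1=120,param2=14,minRadius=12,maxRadius=34))
E
```

```text
[224.9, 25.4, 57.5, 46.5] 0.68 2034
[260.8, 115.8, 60.7, 54.8] 0.63 1946
[[569.7 358.6 140. ]
 [559.1 250.6 140. ]
 [548.6 143.9 140. ]]
reel top [571.  361.1 125. ] posts [531.11904643 329.02423611 170.        ] [616.68074361 296.69246608 170.        ]
[[[59.5 46.5 29.6]
  [54.5 45.5 24.5]
  [55.5 50.5 24.6]
  [64.5 51.5 23.5]
  [32.5 48.5 24.3]
  [58.5 54.5 22.3]
  [67.5 44.5 22.4]
  [62.5 39.5 22.1]
  [23.5 47.5 21. ]
  [50.5 42.5 19.1]
  [69.5 51.5 19.1]
  [65.5 57.5 18. ]
  [57.5 36.5 19.9]
  [27.5 53.5 17.7]
  [66.5 35.5 16.9]
  [47.5 52.5 15.8]
  [60.5 60.5 13.6]
  [70.5 59.5 13.4]
  [34.5 81.5 19. ]]]
```

View pics/crop.png

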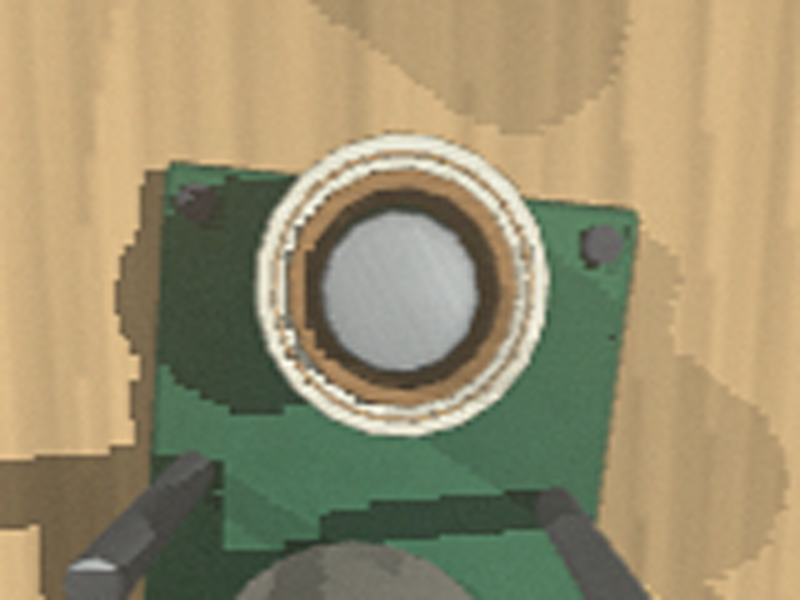

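The crop confirms it: a white, thinly wound ring (about 58 px across) round the steel spindle at (260,118), on the end of the green stand. Next I take a second wrist view from another place for height.

```bash
cat > spin.py <<'E'
from h import *
# centre of ellipse of the reel's steel spindle / ring by traces and grey disc
def disc(w,c,r=22):
    x0,y0=int(c[0]-r),int(c[1]-r);im=w["color"][y0:y0+2*r,x0:x0+2*r].astype(int)
    m=((im.max(2)-im.min(2)<22)&(im.max(2)>85)&(im.max(2)<200)).astype(np.uint8)
    m=cv2.morphologyEx(m,cv2.MORPH_OPEN,np.ones((5,5),np.uint8))
    n,l,s,ce=cv2.connectedComponentsWithStats(m);k=l[r,r]
    return ce[k]+[x0,y0],s[k]
E
python3 - <<'E'
from spin import *
import pickle
w=capture("wrist");pickle.dump(w,open("wa.pkl","wb"))
print(w["pose"].round(3).tolist(),disc(w,(260,118)),w["intrinsics"],get_obs()["tool_pos"])
E
python3 -m inch '[[0.06,0,0.04,0.1,1],[0.06,0,0.04,0.1,1],[0.06,0,0.04,0.1,1],[0.06,0,0.04,0.1,1]]'
python3 - <<'E'
from spin import *
import pickle
a=pickle.load(open("wa.pkl","rb"));w=capture("wrist");cv2.imwrite("pics/w2.png",w["color"][:,:,::-1])
pickle.dump(w,open("wb.pkl","wb"))
print(w["pose"].round(3).tolist(),get_obs()["tool_pos"],get_obs()["tcp_rot"])
pa,_=disc(a,(260,118));print(tips(w,"reel"),proj(w,(570,359,125)))
for r in trace(w,"reel"): print(r["rect"],r["conf"])
pb,sb=disc(w,proj(w,(570,359,140)));print(pa,pb,sb)
print(tri([(a,pa),(w,pb)]))
E
```

```text
[[1.0, -0.002, 0.002, 565.448], [-0.001, -0.956, -0.294, 369.458], [0.002, 0.294, -0.956, 424.346], [0.0, 0.0, 0.0, 1.0]] (array([259.36907731, 117.66209476]), array([  6,   6,  32,  32, 802], dtype=int32)) [[280.06625807   0.         256.21316039]
 [  0.         280.06625807 195.52852968]
 [  0.           0.           1.        ]] [565.00973844 290.02720094 444.75625959]
time: 5.25
tool_pos: [564.6, 351.1, 403.1]
tcp_rot: [-3.139, 0.002, 1.473]
contact_force: [0.6, -0.1, 0.2]
grip_width: 91.5
finger_force: 0.0
[[0.995, -0.094, -0.03, 572.749], [-0.099, -0.951, -0.294, 430.12], [-0.001, 0.295, -0.955, 382.532], [0.0, 0.0, 0.0, 1.0]] [564.94310178 350.22933792 404.42429705] [-3.14115457e+00  7.98187229e-04  1.47201933e+00]
[([257.1, 169.0], 0.95), ([221.3, 70.2], 0.8)] [260.85644218 187.01299257]
[262.7, 175.8, 64.0, 66.9] 0.77
[212.5, 57.7, 69.4, 74.4] 0.56
[259.36907731 117.66209476] [258.77615894 186.86092715] [  5   3  31  31 755]
(array([568.68589425, 361.70322302, 133.81022714]), [0.5, 0.5])
```

View pics/w2.png

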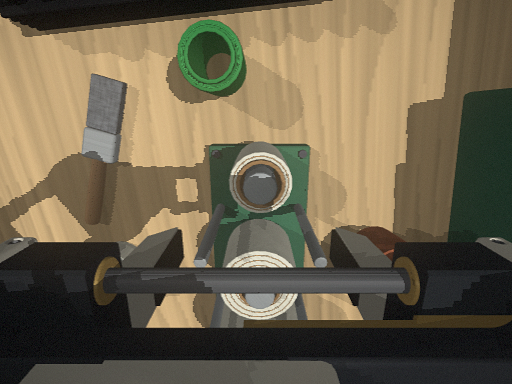

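The wrist view shows the reel ring centred at about (261,182), the spindle at (261,186) and the stand now square with the image, so a turn of 0.1 is right.

```bash
python3 - <<'E'
from h import *
import pickle
R=[]
for f,c in [("wa.pkl",(260,118)),("wb.pkl",(261,182))]:
    w=pickle.load(open(f,"rb"));im=w["color"].astype(int)
    m=((im.min(2)>120)&(im.max(2)-im.min(2)<45)).astype(np.uint8)
    yy,xx=np.mgrid[:384,:512];m[(xx-c[0])**2+(yy-c[1])**2>42**2]=0
    # outer hull of the bright ring pixels
    m[(xx-c[0])**2+(yy-c[1])**2<20**2]=0
    p=cv2.findNonZero(m);h=cv2.convexHull(p);e=cv2.fitEllipse(h);print(e,onz(w,e[0],123));R.append((w,e[0]))
print(tri(R))
E
```

```text
((259.9367370605469, 116.54165649414062), (58.43170928955078, 60.384098052978516), 2.697056770324707) [569.8944554  362.46939682 123.        ]
((260.67724609375, 181.68789672851562), (60.260719299316406, 62.70842742919922), 98.72882080078125) [570.30271807 363.71593158 123.        ]
(array([570.11322532, 362.3278538 , 117.51656226]), [0.1, 0.1])
```

```bash
python3 -m inch '[[0.013,0.004,0,0,1],[0.013,0.004,0.03,0,1],[0.013,0.004,0.06,0,1],[0.013,0.004,0.09,0,1],[0.013,0.004,0.115,0,1],[0.013,0.004,0.13,0,1],[0.013,0.004,0.14,0,1],[0.013,0.004,0.14,0,1]]'; python3 - <<'E'
from h import *
o=get_obs();print(o["tool_pos"],o["contact_force"])
w=capture("wrist");cv2.imwrite("pics/w3.png",w["color"][:,:,::-1])
E
```

```text
time: 6.07
tool_pos: [570.4, 361.6, 263.3]
tcp_rot: [-3.139, 0.002, 1.47]
contact_force: [-0.1, 0.1, 0.1]
grip_width: 91.7
finger_force: 0.0
[570.35656869 361.56825493 263.31538657] [-0.12882051  0.08360349  0.05988222]
```

```bash
python3 -m inch '[[0,0,0,0,0.6],[0,0,0,0,0.4],[0,0,0,0,0.4],[0,0,0,0,0.4],[0,0,0,0,0.4],[0,0,0,0,0.4]]'
```

```text
time: 6.62
tool_pos: [570.3, 362.7, 265.5]
tcp_rot: [3.141, -0.001, 1.471]
contact_force: [-1.2, 1.0, 2.5]
grip_width: 62.0
finger_force: 30.0
```

```bash
python3 -m inch '[[0,0,-0.015,0,0.3],[0,0,-0.04,0,0.3],[0,0,-0.07,0,0.3],[0,0,-0.1,0,0.3],[0,0,-0.13,0,0.3],[0,0,-0.16,0,0.3],[0,0,-0.19,0,0.3],[0,0,-0.21,0,0.3]]'; python3 - <<'E'
from h import *
o=get_obs();print(o["tool_pos"],o["contact_force"],o["grip_width"],o["finger_force"])
s=capture("scene");d=capture("side")
cv2.imwrite("pics/both.png",cv2.resize(np.hstack([s["color"],d["color"]])[:,:,::-1],(800,300)))
import pickle;pickle.dump((s,d),open("sd.pkl","wb"))
for t in ["pad","tray","scanner","mat","card"]: print(t,tips(s,t),tips(d,t))
r=[q for q in trace(s,"pad")];print([(q["rect"],q["conf"]) for q in r]);print([(q["rect"],q["conf"]) for q in trace(d,"pad")])
print([(q["rect"],q["conf"]) for q in trace(s,"tray")]);print([(q["rect"],q["conf"]) for q in trace(d,"tray")])
E
```

```text
time: 7.28
tool_pos: [570.0, 362.5, 478.0]
tcp_rot: [3.139, -0.002, 1.471]
contact_force: [0.5, 0.1, -2.4]
grip_width: 62.2
finger_force: 30.0
[570.0019539  362.47951893 477.95524716] [ 0.45542298  0.14072569 -2.39881516] 62.23547346292154 29.98107946012169
pad [([173.3, 185.7], 0.52)] [([256.0, 225.6], 0.63)]
tray [([147.0, 181.9], 0.61)] [([280.9, 320.1], 0.97)]
scanner [([190.7, 145.6], 0.7), ([244.5, 185.8], 0.58)] [([198.1, 324.7], 0.76), ([236.1, 234.1], 0.68)]
mat [([240.6, 190.1], 0.82)] [([230.9, 237.2], 0.75), ([283.0, 317.6], 0.69), ([324.6, 183.7], 0.53)]
card [([205.7, 206.7], 0.72), ([377.3, 196.8], 0.19)] [([321.3, 182.2], 0.61)]
[([175.1, 183.4, 15.5, 9.3], 0.58)]
[([268.5, 295.8, 23.7, 17.4], 0.85)]
[([148.6, 177.2, 91.2, 42.8], 0.94)]
[([287.4, 323.6, 91.7, 118.1], 0.61), ([260.2, 177.2, 37.5, 45.9], 0.28)]
```

```bash
python3 -m inch '[[-0.33,-0.01,0,0,0.3],[-0.33,-0.01,0,0,0.3],[-0.33,-0.01,0,0,0.3],[-0.33,-0.01,0,0,0.3],[-0.33,-0.01,0,0,0.3],[-0.33,-0.01,0,0,0.3],[-0.33,-0.01,0,0,0.3],[-0.33,-0.01,0,0,0.3]]'; python3 -m inch '[[-0.34,-0.01,0,0,0.3],[-0.34,-0.01,0,0,0.3],[-0.34,-0.01,0,0,0.3],[-0.34,-0.01,0,0,0.3],[-0.34,-0.01,0,0,0.3],[-0.34,-0.01,0,0,0.3],[-0.34,-0.01,0,0,0.3],[-0.34,-0.01,0,0,0.3]]'; python3 - <<'E'
from h import *
import pickle
s,d=pickle.load(open("sd.pkl","rb"))
print("pad side",onz(d,(268.5,295.8),7),"scene",onz(s,(174.5,184),7))
w=capture("wrist");pickle.dump(w,open("wt.pkl","wb"));cv2.imwrite("pics/w4.png",w["color"][:,:,::-1])
print(get_obs()["tool_pos"],tips(w,"pad"),tips(w,"tray"),[(q["rect"],q["conf"]) for q in trace(w,"pad")])
E
```

```text
time: 8.75
tool_pos: [526.5, 33.1, 475.2]
tcp_rot: [3.141, 0.0, 1.471]
contact_force: [0.5, 0.5, -1.0]
grip_width: 62.1
finger_force: 30.0
time: 9.42
tool_pos: [483.6, -297.3, 475.2]
tcp_rot: [3.141, 0.0, 1.471]
contact_force: [1.9, 0.1, -1.1]
grip_width: 62.0
finger_force: 30.0
pad side [ 473.78167328 -243.43396174    7.        ] scene [ 477.60039693 -239.52974862    7.        ]
[ 482.25352185 -304.04262584  474.37700442] [([246.7, 121.6], 0.96)] [([260.8, 171.8], 0.76), ([259.0, 175.8], 0.67)] [([247.3, 123.3, 37.7, 35.7], 0.89), ([258.2, 250.6, 123.3, 144.3], 0.4)]
```

View pics/w4.png

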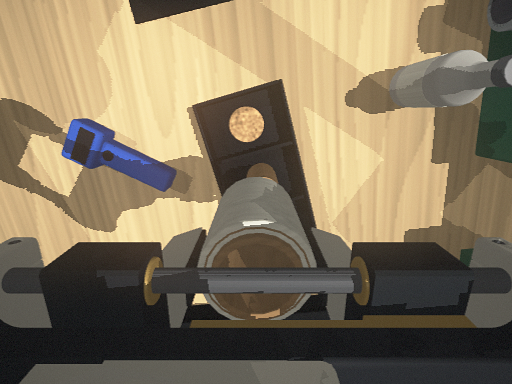

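The wrist view shows the cork pad at (247,123), the free bay's end-wall corners at (192,103) and (281,80), the held reel upright in the fingers at (260,250), and the blue look-alike at (115,155).

```bash
python3 - <<'E'
from h import *
import pickle
w=pickle.load(open("wt.pkl","rb"));s,d=pickle.load(open("sd.pkl","rb"))
im=cv2.cvtColor(w["color"],cv2.COLOR_RGB2HSV);m=((im[...,1]>110)&(im[...,2]>120)&(im[...,0]<25)).astype(np.uint8);yy,xx=np.mgrid[:384,:512]
m[(xx-247)**2+(yy-124)**2>24**2]=0;M=cv2.moments(m,True);c=(M["m10"]/M["m00"],M["m01"]/M["m00"]);print(c,M["m00"])
P=onz(w,c,7);print("pad",P,onz(w,(246.7,122.5),7));print(tri([(w,c),(d,(268.5,295.8))]),tri([(w,c),(d,(268.5,295.8)),(s,(174.5,184))]))
a,b=onz(w,(192,103),45),onz(w,(281,80),45);print(a,b,np.arctan2(*(b-a)[[1,0]]),np.linalg.norm(a-b))
o=get_obs();y=o["tcp_rot"][2];D=P-o["tool_pos"];print(o["tool_pos"],y,"tx,ty",D[0]*np.cos(y)+D[1]*np.sin(y),D[0]*np.sin(y)-D[1]*np.cos(y))
E
```

```text
(245.49933774834437, 123.60794701986755) 755.0
pad [ 474.57586007 -237.58581538    7.        ] [ 476.61193309 -236.12107061    7.        ]
(array([ 474.80491525, -238.31855768,   -3.9796593 ]), [0.7, 0.7]) (array([ 474.50448918, -240.27340143,    3.30730145]), [2.5, 1.4, 1.4])
[ 405.26544211 -200.84676759   45.        ] [ 530.48606191 -183.73555763   45.        ] 0.13580736733639753 126.38432311953142
[ 483.93664558 -296.34792429  474.41141648] 1.468170199446595 tx,ty 57.49395980324502 -15.331481828868519
```

```bash
python3 -m inch '[[0.03,-0.008,0,-0.12,0.3],[0.06,-0.015,0,-0.24,0.3],[0.06,-0.015,0,-0.24,0.3],[0.06,-0.015,0,-0.24,0.3],[0.06,-0.015,0,-0.24,0.3]]'; python3 - <<'E'
from h import *
for i in range(4):
    o=get_obs();print(o["tool_pos"],o["tcp_rot"],np.abs(o["dq"]).max());s=capture("scene")
E
```

```text
time: 10.03
tool_pos: [475.7, -233.0, 475.4]
tcp_rot: [3.141, 0.001, 1.712]
contact_force: [-0.2, -0.2, -2.6]
grip_width: 62.1
finger_force: 30.0
[ 475.70667368 -233.02271636  475.36108838] [3.14061148e+00 1.06631540e-03 1.71171620e+00] 0.022664920666690555
[ 475.69464538 -233.65475996  475.11224073] [3.14091645e+00 8.06417621e-04 1.71098111e+00] 0.016197854138833765
[ 475.67048381 -234.06860191  474.89853418] [3.14116208e+00 5.14947226e-04 1.71041744e+00] 0.013081272254367372
[ 475.62632657 -234.34411712  474.74355171] [3.14139110e+00 2.61148746e-04 1.71012166e+00] 0.006872227262897417
```

```bash
python3 -m inch '[[-0.004,0,0.03,0,0.3],[-0.004,0,0.06,0,0.3],[-0.004,0,0.09,0,0.3],[-0.004,0,0.12,0,0.3],[-0.004,0,0.15,0,0.3],[-0.004,0,0.17,0,0.3],[-0.004,0,0.18,0,0.3],[-0.004,0,0.18,0,0.3]]'; python3 - <<'E'
from h import *
s=capture("scene");d=capture("side");o=get_obs();print(o["tool_pos"],o["contact_force"])
c=np.hstack([cv2.resize(s["color"][120:240,90:250],(400,300)),cv2.resize(d["color"][210:360,200:400],(400,300))])
cv2.imwrite("pics/pl.png",c[:,:,::-1])
E
```

```text
time: 10.9
tool_pos: [475.6, -238.3, 292.5]
tcp_rot: [-3.138, -0.003, 1.71]
contact_force: [0.5, 1.5, -1.1]
grip_width: 62.0
finger_force: 30.0
[ 476.4035771  -238.62699509  295.45391677] [ 0.99293283  0.02521466 -1.50704466]
```

View pics/pl.png

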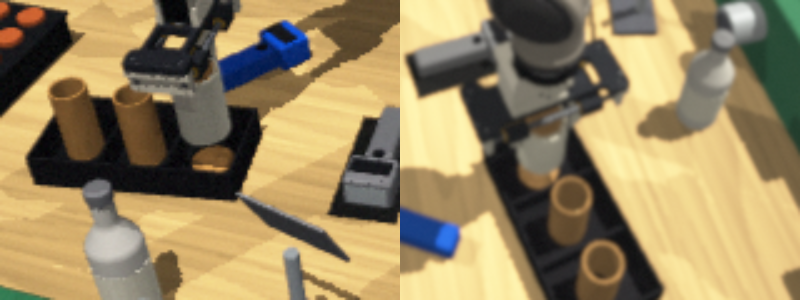

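The crops show the reel upright directly over the cork pad, clear of both cores. I lower it gently.

```bash
python3 -m inch '[[0,0,0.015,0,0.3],[0,0,0.03,0,0.3],[0,0,0.038,0,0.3],[0,0,0.042,0,0.3],[0,0,0.043,0,0.3],[0,0,0.044,0,0.3],[0,0,0.044,0,0.3]]'
```

```text
time: 11.58
tool_pos: [476.3, -238.3, 251.5]
tcp_rot: [3.14, 0.001, 1.711]
contact_force: [1.1, -0.2, -2.2]
grip_width: 62.3
finger_force: 30.0
```

```bash
python3 -m inch '[[0,0,0.001,0,0.3],[0,0,0.002,0,0.3],[0,0,0.003,0,0.3],[0,0,0.003,0,0.3]]'; python3 -c "
from plant import *
o=get_obs();print(o['tool_pos'],o['contact_force'])"
```

```text
time: 11.92
tool_pos: [476.0, -238.1, 247.7]
tcp_rot: [3.142, 0.0, 1.711]
contact_force: [-0.3, 0.4, -1.3]
grip_width: 62.2
finger_force: 30.0
[ 475.98432235 -238.09740099  247.68988572] [-0.28215786  0.36621741 -1.27451066]
```

```bash
python3 -m inch '[[0,0,0.001,0,0.3],[0,0,0.001,0,0.3],[0,0,0.002,0,0.3],[0,0,0.002,0,0.3]]'
```

```text
time: 12.25
tool_pos: [476.0, -238.2, 247.3]
tcp_rot: [3.141, 0.001, 1.711]
contact_force: [-4.0, 1.4, 11.5]
grip_width: 61.8
finger_force: 30.0
```

Contact with the pad. I open the gripper.

```bash
python3 -m inch '[[0,0,-0.001,0,0.7],[0,0,-0.001,0,0.8],[0,0,-0.001,0,1],[0,0,-0.001,0,1],[0,0,-0.001,0,1],[0,0,-0.001,0,1],[0,0,-0.001,0,1],[0,0,-0.001,0,1]]'; python3 -m inch '[[0,0,-0.02,0,1],[0,0,-0.06,0,1],[0,0,-0.1,0,1],[0,0,-0.14,0,1],[0,0,-0.18,0,1],[0,0,-0.21,0,1],[0,0,-0.21,0,1],[0,0,-0.21,0,1]]'
python3 - <<'E'
from h import *
import pickle
s=capture("scene");d=capture("side");w=capture("wrist");cv2.imwrite("pics/w5.png",w["color"][:,:,::-1])
for n,p in zip("sdw",(s,d,w)): print(n,[(np.round(q["rect"]),round(q["conf"],2)) for q in trace(p,"reel")], tips(p,"reel"))
c=np.hstack([cv2.resize(s["color"][120:240,90:250],(400,300)),cv2.resize(d["color"][210:360,200:400],(400,300))])
cv2.imwrite("pics/rel.png",c[:,:,::-1])
x=[(474,-239,7),(474,-239,107)]
for n,p in zip("sdw",(s,d,w)): print([proj(p,q).round(1) for q in x])
E
```

```text
time: 12.92
tool_pos: [476.0, -238.1, 246.6]
tcp_rot: [-3.142, -0.0, 1.711]
contact_force: [0.2, -0.4, 0.5]
grip_width: 91.5
finger_force: 0.0
time: 13.58
tool_pos: [476.0, -238.0, 458.4]
tcp_rot: [3.138, 0.003, 1.711]
contact_force: [-0.3, -0.2, -0.9]
grip_width: 91.4
finger_force: 0.0
s [(array([172., 171.,  23.,  38.]), 0.9), (array([414., 237.,  34.,  43.]), 0.66)] [([411.4, 252.4], 0.6), ([175.6, 182.8], 0.57)]
d [(array([234., 117.,  14.,  21.]), 0.8), (array([268., 286.,  28.,  36.]), 0.69)] [([265.2, 294.3], 0.85), ([236.8, 128.4], 0.56)]
w [(array([256., 176.,  50.,  55.]), 0.64), (array([259., 232.,  38.,  58.]), 0.15)] [([256.3, 169.4], 0.64)]
[array([175.2, 183.3]), array([169.9, 158.6])]
[array([268.1, 294.3]), array([269.2, 277. ])]
[array([254.7, 164.1]), array([254.3, 179.5])]
```

View pics/rel.png

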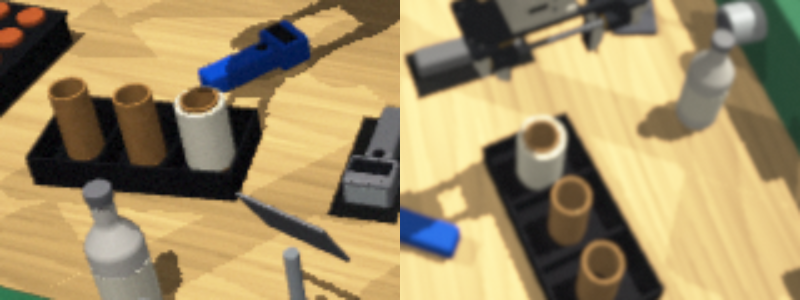

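The crops show the reel standing upright and released in the free bay, with both cores untouched. Next comes the scanner: two wrist views, measured numerically.

```bash
python3 -m inch '[[0.18,-0.01,0,0.14,1],[0.18,-0.01,0,0.14,1],[0.18,-0.01,0,0.14,1],[0.18,-0.01,0,0.14,1],[0.18,-0.01,0.03,0.14,1],[0.18,-0.01,0.03,0.14,1],[0.18,-0.01,0.03,0.14,1],[0.18,-0.01,0.03,0.14,1]]'; cat > sc.py <<'E'
from h import *
def look(w):
    print(get_obs()["tool_pos"].round(1),get_obs()["tcp_rot"].round(3))
    for t in ["scanner","nose","mat","card"]: print(t,tips(w,t))
    for t in ["scanner","mat"]:
        for q in trace(w,t)[:2]:
            m=q["pixels"].astype(np.uint8);r=cv2.minAreaRect(cv2.findNonZero(m));b=cv2.boxPoints(r)
            print(t,round(q["conf"],2),np.round(q["rect"]),"box",b.round(0).tolist(),"world",onz(w,r[0],20).round(1))
E
python3 - <<'E'
from sc import *
import pickle
w=capture("wrist");pickle.dump(w,open("w6.pkl","wb"));look(w)
E
python3 -m inch '[[0.03,0.04,0,0,1],[0.06,0.08,0,0,1],[0.06,0.08,0,0,1],[0.06,0.08,0,0,1],[0.06,0.08,0,0,1]]'
python3 - <<'E'
from sc import *
import pickle
w=capture("wrist");pickle.dump(w,open("w7.pkl","wb"));look(w)
E
```

```text
time: 14.7
tool_pos: [441.5, -62.0, 427.4]
tcp_rot: [3.141, 0.001, 1.571]
contact_force: [0.8, -0.4, -0.3]
grip_width: 91.7
finger_force: 0.0
[441.7 -62.3 427.6] [3.14e+00 1.00e-03 1.57e+00]
scanner [([154.8, 291.0], 0.78), ([241.1, 142.5], 0.64)]
nose [([296.1, 134.6], 0.66)]
mat [([240.8, 145.1], 0.98)]
card []
scanner 0.93 [240. 141. 120.  50.] box [[177.0, 121.0], [299.0, 114.0], [302.0, 165.0], [180.0, 171.0]] world [420.3 -26.4  20. ]
scanner 0.81 [162. 290.  84.  69.] box [[106.0, 279.0], [123.0, 253.0], [207.0, 306.0], [191.0, 332.0]] world [ 282.1 -265.5   20. ]
mat 0.63 [243. 144. 140.  78.] box [[172.0, 123.0], [306.0, 107.0], [313.0, 167.0], [179.0, 182.0]] world [424.6 -29.2  20. ]
time: 15.47
tool_pos: [521.3, -1.0, 426.2]
tcp_rot: [-3.14, 0.0, 1.572]
contact_force: [-0.2, -0.0, 0.2]
grip_width: 91.6
finger_force: 0.0
[520.8  -1.4 426.4] [-3.14   0.     1.571]
scanner [([188.6, 183.2], 0.78)]
nose [([239.7, 180.8], 0.92)]
mat [([189.2, 184.7], 0.94)]
card [([451.6, 216.3], 0.8)]
scanner 0.9 [183. 183. 117.  50.] box [[125.0, 159.0], [242.0, 159.0], [242.0, 209.0], [125.0, 209.0]] world [418.5 -23.   20. ]
mat 0.75 [188. 187. 136.  69.] box [[121.0, 165.0], [250.0, 151.0], [257.0, 207.0], [128.0, 221.0]] world [426.1 -26.   20. ]
```

```bash
python3 - <<'E'
from h import *
import pickle
a,b=[pickle.load(open(f,"rb")) for f in("w6.pkl","w7.pkl")]
print("org",tri([(a,(241.1,142.5)),(b,(188.6,183.2))]));print("nose",tri([(a,(296.1,134.6)),(b,(239.7,180.8))]));print("mat",tri([(a,(240.8,145.1)),(b,(189.2,184.7))]))
for n,p,c in(("a",a,(241.1,142.5)),("b",b,(188.6,184))): print(onz(p,c,3))
print(onz(a,(296.1,134.6),24),onz(b,(239.7,180.8),24))
c1=cv2.resize(a["color"][95:195,160:320],(800,500),interpolation=3)[:,:,::-1];c2=b["color"][135:235,110:270]
cv2.imwrite("pics/sc.png",cv2.resize(np.vstack([a["color"][95:190,160:330],b["color"][140:235,110:280]])[:,:,::-1],(536,600),interpolation=3))
E
```

```text
org (array([420.95410068, -27.8117676 ,  -1.17771258]), [0.6, 0.6])
nose (array([497.76086688, -16.45329881,  22.46728522]), [1.5, 1.5])
mat (array([419.96097705, -32.27175403,  -8.6251194 ]), [0.8, 0.8])
[421.54254973 -27.85422534   3.        ]
[421.53532287 -27.43725576   3.        ]
[496.56182217 -15.14663575  24.        ] [498.78620806 -17.28413227  24.        ]
```

View pics/sc.png

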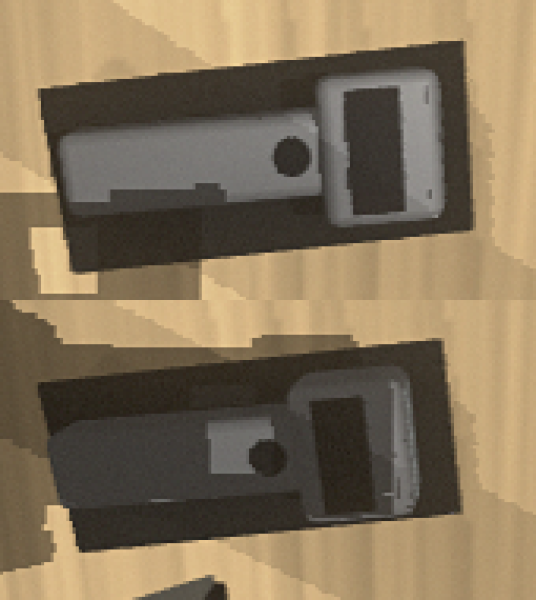

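The crops show the grey scanner on the mat with its head at the right (pointing towards +x), both turned by about 0.09–0.1 rad. The handle's midline passes near the button, at wrist (252,144) in the first view and (195,188) in the second.

```bash
python3 - <<'E'
from h import *
import pickle
a,b=[pickle.load(open(f,"rb")) for f in("w6.pkl","w7.pkl")]
A=lambda u,v:(160+u/3.153,95+v/3.158);B=lambda u,v:(110+u/3.153,140+(v-300)/3.158)
print("button",onz(a,A(292,155),37),onz(b,B(268,452),37),tri([(a,A(292,155)),(b,B(268,457))]))
print("mat",np.mean([onz(a,A(*q),3) for q in[(38,88),(463,42),(473,230),(75,271)]],0),np.mean([onz(b,B(*q),3) for q in[(38,382),(442,340),(461,512),(80,551)]],0))
for P,p,z in((A,a,3),):
  c=[onz(p,P(*q),z) for q in[(38,88),(463,42),(473,230),(75,271)]];print([round(float(np.arctan2(*(c[j]-c[i])[[1,0]])),3) for i,j in((0,1),(3,2),(3,0),(2,1))])
c=[onz(b,B(*q),3) for q in[(38,382),(442,340),(461,512),(80,551)]];print([round(float(np.arctan2(*(c[j]-c[i])[[1,0]])),3) for i,j in((0,1),(3,2),(3,0),(2,1))])
print("handle end mid",onz(a,A(62,176),30),onz(b,B(52,468),30))
print("front mid",onz(a,A(443,145),44),onz(b,B(408,452),44))
E
```

```text
button [438.28688068 -26.11645096  37.        ] [438.31235126 -24.33427658  37.        ] (array([438.3905948 , -26.0736214 ,  38.36734373]), [0.1, 0.1])
mat [423.98328598 -32.6643512    3.        ] [424.28524045 -32.2826915    3.        ]
[0.102, 0.103, 1.689, 1.678]
[0.103, 0.108, 1.675, 1.675]
handle end mid [340.3307972  -35.60822788  30.        ] [340.38892494 -33.63483591  30.        ]
front mid [499.67051152 -21.38265655  44.        ] [499.40787874 -22.38944806  44.        ]
```

```bash
python3 - <<'E'
from h import *
s=capture("scene");d=capture("side");w=capture("wrist");V=dict(s=s,d=d,w=w)
c={k:tips(p,"card") for k,p in V.items()};print(c)
C,e=tri([(V[k],c[k][0][0]) for k in V]);print("card",C,e)
Q={}
for k,p in V.items():
    for q in trace(p,"card")[:1]:
        m=q["pixels"].astype(np.uint8);h=cv2.convexHull(max(cv2.findContours(m,0,2)[0],key=cv2.contourArea))
        for eps in np.arange(1,12,.5):
            ap=cv2.approxPolyDP(h,eps,True)
            if len(ap)<=4:break
        Q[k]=ap[:,0].astype(float);print(k,round(q["conf"],2),np.round(q["rect"]),Q[k].tolist(),m.sum())
# fit centre + yaw of the plate by corners
def cor(v):
    cy,sy,t=np.cos(v[3]),np.sin(v[3]),.45
    y=np.array([-sy,cy,0]);u=np.array([np.sin(t)*cy,np.sin(t)*sy,np.cos(t)])
    return [v[:3]+50*i*y+40*j*u for i in(-1,1) for j in(-1,1)]
def res(v,ks):
    r=[]
    for k in ks:
        P=np.array([proj(V[k],x) for x in cor(v)])
        for x in P: r.append(np.linalg.norm(Q[k]-x,axis=1).min())
    return r
for ks in ("w","s","d","sw","dw","sdw"):
    f=least_squares(res,[C[0],C[1],170,.0],args=(ks,),loss="soft_l1",x_scale=[10,10,10,.1],diff_step=1e-3);print(ks,f.x.round(2),round(f.cost,1))
E
```

```text
{'s': [([207.7, 208.3], 0.78)], 'd': [([319.9, 183.7], 0.59)], 'w': [([451.8, 212.8], 0.93)]}
card [693.50186956 -14.84087427 167.89864866] [2.0, 5.6, 6.0]
s 0.69 [207. 212.  47.  30.] [[186.0, 198.0], [218.0, 211.0], [229.0, 223.0], [197.0, 210.0]] 349
d 0.57 [325. 181.  22.  36.] [[328.0, 161.0], [334.0, 185.0], [318.0, 200.0], [314.0, 177.0]] 495
w 0.79 [455. 197. 114.  89.] [[435.0, 152.0], [511.0, 170.0], [504.0, 236.0], [397.0, 240.0]] 7841
w [ 7.4836e+02 -2.5840e+01  1.0253e+02 -1.1000e-01] 54.0
s [ 6.6480e+02 -3.3510e+01  1.2856e+02 -2.1000e-01] 0.9
d [ 7.0028e+02 -1.2520e+01  1.7040e+02 -2.3000e-01] 1.8
sw [ 6.9861e+02 -1.2620e+01  1.6179e+02 -9.0000e-02] 83.3
dw [ 7.0203e+02 -1.1390e+01  1.6119e+02 -1.3000e-01] 80.9
sdw [ 7.0026e+02 -1.1620e+01  1.6653e+02 -1.8000e-01] 88.1
```

```bash
python3 -m inch '[[-0.01,0.04,-0.02,0,1],[-0.02,0.08,-0.04,0,1],[-0.02,0.1,-0.04,0,1],[-0.02,0.1,-0.04,0,1],[-0.02,0.1,-0.04,0,1]]'
python3 - <<'E'
from h import *
s=capture("scene");d=capture("side");w=capture("wrist");V=dict(s=s,d=d,w=w)
cv2.imwrite("pics/w8.png",w["color"][:,:,::-1]);print(get_obs()["tool_pos"])
c={k:tips(p,"card") for k,p in V.items()};print(c)
Q={}
for k,p in V.items():
    for q in trace(p,"card")[:1]:
        m=q["pixels"].astype(np.uint8);m=cv2.morphologyEx(m,cv2.MORPH_OPEN,np.ones((5,5),np.uint8)) if k=="w" else m
        h=cv2.convexHull(max(cv2.findContours(m,0,2)[0],key=cv2.contourArea))
        for eps in np.arange(1,12,.5):
            ap=cv2.approxPolyDP(h,eps,True)
            if len(ap)<=4:break
        Q[k]=ap[:,0].astype(float);print(k,round(q["conf"],2),np.round(q["rect"]),Q[k].tolist(),m.sum())
def cor(v):
    cy,sy,t=np.cos(v[3]),np.sin(v[3]),.45
    y=np.array([-sy,cy,0]);u=np.array([np.sin(t)*cy,np.sin(t)*sy,np.cos(t)])
    return [v[:3]+50*i*y+40*j*u for i in(-1,1) for j in(-1,1)]
def res(v,ks):
    r=[]
    for k in ks:
        for x in cor(v): r.append(np.linalg.norm(Q[k]-proj(V[k],x),axis=1).min())
    return r
for ks in ("w","sd","sw","dw","sdw"):
    f=least_squares(res,[697,-15,170,-.15],args=(ks,),loss="soft_l1",x_scale=[10,10,10,.1],diff_step=1e-3);print(ks,f.x.round(2),round(f.cost,1))
print(np.round(res(f.x,"sdw"),1))
E
```

```text
time: 16.68
tool_pos: [621.8, -21.4, 465.6]
tcp_rot: [-3.14, -0.0, 1.571]
contact_force: [-0.2, -0.3, -1.2]
grip_width: 92.2
finger_force: 0.0
[620.20250705 -20.99050031 466.44410127]
{'s': [([239.9, 186.8], 0.32)], 'd': [([322.8, 184.2], 0.77), ([235.8, 239.6], 0.69)], 'w': [([331.5, 182.8], 0.72)]}
d 0.55 [325. 183.  17.  35.] [[328.0, 162.0], [333.0, 186.0], [319.0, 198.0], [315.0, 177.0]] 441
w 0.84 [343. 182.  83. 107.] [[324.0, 130.0], [383.0, 144.0], [352.0, 230.0], [300.0, 212.0]] 5747
w [ 7.0308e+02 -1.5200e+01  1.6191e+02 -2.2000e-01] 15.8Traceback (most recent call last):
  File "<stdin>", line 24, in <module>
    return func(*args, **kwargs)
    vector_fun = VectorFunction(
        fun_wrapped,
    ...<6 lines>...
        workers=workers
    )
    self._update_fun()
    ~~~~~~~~~~~~~~~~^^
    self.f = self.fun_wrapped(xp_copy(self.x))
             ~~~~~~~~~~~~~~~~^^^^^^^^^^^^^^^^^
    return np.atleast_1d(self.fun(x))
                         ~~~~~~~~^^^
    return self.f(x, *self.args, **self.kwargs)
           ~~~~~~^^^^^^^^^^^^^^^^^^^^^^^^^^^^^^
  File "<stdin>", line 21, in res
KeyError: 's'
```

Card: middle at about (700,-14,169), yaw about -0.23 (two wrist views plus the side and scene fits). Now I move above the scanner with the closing line across the handle.

```bash
python3 -m inch '[[-0.006,-0.04,0,-0.12,1],[-0.006,-0.08,0,-0.24,1],[-0.006,-0.12,0.03,-0.36,1],[-0.006,-0.16,0.06,-0.48,1],[-0.006,-0.194,0.09,-0.6,1],[-0.006,-0.194,0.12,-0.72,1],[-0.006,-0.194,0.14,-0.84,1],[-0.006,-0.194,0.16,-0.96,1]]'; python3 -m inch '[[0,0,0,-0.12,1],[0,0,0,-0.24,1],[0,0,0,-0.36,1],[0,0,0,-0.48,1],[0,0,0,-0.6,1],[0,0,0,-0.696,1],[0,0,0,-0.696,1],[0,0,0,-0.696,1]]'; python3 - <<'E'
from h import *
w=capture("wrist");o=get_obs();print(o["tool_pos"],o["tcp_rot"],o["joint_positions"].round(2))
cv2.imwrite("pics/w9.png",w["color"][:,:,::-1])
print(tips(w,"scanner"),tips(w,"nose"),proj(w,(420.3,-27.8,3)),proj(w,(500,-21,24)),[onz(w,t[0],24) for t in tips(w,"nose")])
for q in trace(w,"scanner")[:1]: print(q["conf"],q["rect"])
E
```

```text
time: 17.8
tool_pos: [425.1, -27.0, 305.5]
tcp_rot: [-3.141, -0.001, 2.536]
contact_force: [-0.1, 0.2, 0.6]
grip_width: 91.5
finger_force: 0.0
time: 18.47
tool_pos: [426.9, -27.2, 306.9]
tcp_rot: [-3.141, 0.001, -3.059]
contact_force: [-0.6, 0.1, -0.7]
grip_width: 91.7
finger_force: 0.0
[426.90952559 -27.2543258  306.90825916] [-3.14145939e+00  4.91835195e-04 -3.05957623e+00] [-0.24  0.28  1.92  0.    0.94 -1.9 ]
[([256.1, 181.6], 0.65)] [([255.7, 258.2], 0.91)] [256.5687553  181.52491513] [256.86696559 259.89528979] [array([498.091615  , -22.39090961,  24.        ])]
0.87 [257.1, 184.4, 65.3, 169.5]
```

The projections match the network's finds (origin (256,181), nose (256,258)), so I descend and grip.

```bash
python3 -m inch '[[0,0,0.04,0,1],[0,0,0.07,0,1],[0,0,0.095,0,1],[0,0,0.112,0,1],[0,0,0.12,0,1],[0,0,0.121,0,1],[0,0,0.121,0,1]]' && python3 -m inch '[[0,0,0,0,0.6],[0,0,0,0,0.3],[0,0,0,0,0.15],[0,0,0,0,0.15],[0,0,0,0,0.15],[0,0,0,0,0.15],[0,0,0,0,0.15],[0,0,0,0,0.15]]'
```

```text
time: 19.3
tool_pos: [427.2, -27.3, 185.9]
tcp_rot: [3.142, -0.0, -3.057]
contact_force: [-0.5, -0.1, 0.8]
grip_width: 91.7
finger_force: 0.0
time: 19.97
tool_pos: [427.0, -27.3, 185.8]
tcp_rot: [-3.142, 0.0, -3.056]
contact_force: [-0.0, 0.2, -0.0]
grip_width: 42.8
finger_force: 0.0
```

```bash
python3 -m inch '[[0,0,0,0,0.15],[0,0,0,0,0.15],[0,0,0,0,0.15],[0,0,0,0,0.15]]'
```

```text
time: 20.3
tool_pos: [427.0, -27.3, 185.7]
tcp_rot: [3.142, 0.0, -3.056]
contact_force: [-0.5, 0.3, 0.5]
grip_width: 35.9
finger_force: 30.0
```

```bash
python3 -m inch '[[0,0,-0.02,0,0.15],[0,0,-0.05,0,0.15],[0,0,-0.08,0,0.15],[0,0,-0.11,0,0.15],[0,0,-0.135,0,0.15],[-0.03,0.008,-0.146,0.06,0.15],[-0.06,0.016,-0.146,0.12,0.15],[-0.08,0.021,-0.146,0.18,0.15]]' && python3 -m inch '[[-0.015,0.004,0,0.05,0.15],[-0.03,0.008,0,0.056,0.15],[-0.03,0.008,0,0.056,0.15],[-0.03,0.008,0,0.056,0.15],[-0.03,0.008,0,0.056,0.15],[-0.03,0.008,0,0.056,0.15]]'; python3 - <<'E'
from h import *
o=get_obs();print(o["tool_pos"],o["tcp_rot"],o["contact_force"],o["grip_width"],np.abs(o["dq"]).max())
s=capture("scene");d=capture("side")
for n,p in(("s",s),("d",d)): print(n,tips(p,"nose"),tips(p,"scanner"),tips(p,"card"),proj(p,(606,0,170)).round(1),proj(p,(700,-14,170)).round(1),proj(p,(527,12,149)).round(1))
S,D=tips(s,"nose"),tips(d,"nose")
for a in S:
  for b in D: print("nose",tri([(s,a[0]),(d,b[0])]))
for a in tips(s,"card"):
  for b in tips(d,"card"): print("card",a,tri([(s,a[0]),(d,b[0])]))
c=np.hstack([cv2.resize(s["color"][130:250,160:320],(400,300)),cv2.resize(d["color"][120:270,200:400],(400,300))])
cv2.imwrite("pics/scan.png",c[:,:,::-1])
E
```

```text
time: 20.97
tool_pos: [506.7, 1.1, 332.9]
tcp_rot: [3.141, 0.004, 3.044]
contact_force: [-0.0, -0.6, -2.0]
grip_width: 35.8
finger_force: 30.0
time: 21.47
tool_pos: [534.7, 5.5, 331.5]
tcp_rot: [-3.141, -0.001, 2.991]
contact_force: [-0.7, 0.4, -2.0]
grip_width: 35.7
finger_force: 30.0
[534.69750858   5.47625285 331.49061766] [-3.14149261e+00 -1.24178750e-03  2.99078862e+00] [-0.69258796  0.37423667 -2.03314368] 35.676097474204646 0.006039376466100512
s [([223.4, 185.1], 0.96), ([208.2, 138.1], 0.81)] [([242.2, 173.4], 0.69), ([190.0, 146.6], 0.67)] [([207.0, 206.8], 0.7)] [227.  185.9] [207.5 210.2] [242.  173.7]
d [([173.1, 310.9], 0.82), ([290.6, 184.8], 0.65)] [([262.9, 190.9], 0.89), ([201.5, 324.6], 0.68)] [([282.2, 318.5], 0.7), ([321.1, 185.4], 0.62)] [291.1 183.7] [323.3 181.2] [263.6 190.5]
nose (array([ 215.36875124, -160.8559147 , -178.08552346]), [31.5, 31.5])
nose (array([604.25768478,  -7.70683651, 171.29847689]), [2.9, 2.9])
nose (array([ 218.24395287, -227.71643728,   14.64037114]), [3.5, 3.5])
nose (array([563.38522187, -70.8012473 , 265.66657416]), [13.0, 13.0])
card ([207.0, 206.8], 0.7) (array([ 475.54770453, -209.56406998, -125.61968268]), [66.2, 66.2])
card ([207.0, 206.8], 0.7) (array([688.38280024, -22.72137055, 166.08389305]), [2.2, 2.2])
```

Nose-to-card line is about 3 mm off the card's middle, at about 95 mm. I hold for more than a second.

```bash
python3 -m inch '[[0,0.002,0,0,0.15],[0,0.002,0,0,0.15],[0,0.002,0,0,0.15],[0,0.002,0,0,0.15],[0,0.002,0,0,0.15],[0,0.002,0,0,0.15],[0,0.002,0,0,0.15],[0,0.002,0,0,0.15]]' && python3 -m inch '[[0,0,0,0,0.15],[0,0,0,0,0.15],[0,0,0,0,0.15],[0,0,0,0,0.15],[0,0,0,0,0.15],[0,0,0,0,0.15],[0,0,0,0,0.15],[0,0,0,0,0.15]]'
python3 - <<'E'
from h import *
o=get_obs();print(o["tool_pos"],o["tcp_rot"],o["finger_force"])
N=[];C=[]
for i in range(4):
    s=capture("scene");d=capture("side")
    n=[tri([(s,a[0]),(d,b[0])]) for a in tips(s,"nose") for b in tips(d,"nose")];N+=[x for x,e in n if abs(x-[606,-5,170]).max()<30]
    n=[tri([(s,a[0]),(d,b[0])]) for a in tips(s,"card") for b in tips(d,"card")];C+=[x for x,e in n if abs(x-[700,-14,170]).max()<30]
print(np.round(N,1),np.round(C,1));n,c=np.mean(N,0),np.mean(C,0);print(n,c)
a=o["tcp_rot"][2]-np.pi;D=c-o["tool_pos"];print("lateral",-D[0]*np.sin(a)+D[1]*np.cos(a),"up",D[2]+o["tool_pos"][2]-170)
E
```

```text
time: 22.73
tool_pos: [535.8, 7.5, 331.7]
tcp_rot: [3.142, 0.0, 2.991]
contact_force: [0.9, 0.4, -1.3]
grip_width: 35.8
finger_force: 30.0
time: 23.4
tool_pos: [535.8, 7.6, 331.8]
tcp_rot: [3.142, 0.0, 2.991]
contact_force: [0.2, 0.3, -2.1]
grip_width: 35.7
finger_force: 30.0
[535.84673428   7.56952448 331.76208561] [3.14155558e+00 1.80968980e-04 2.99074932e+00] 29.993430376052856
[[610.7  -5.2 168.2]
 [607.2  -8.4 171. ]
 [613.   -3.3 177.3]
 [606.4  -7.6 167.2]] [[694.5 -19.9 169.5]
 [691.  -17.9 165.1]
 [690.9 -16.2 170. ]
 [694.8 -18.4 172.5]]
[609.3249255   -6.13110468 170.92832903] [692.81329881 -18.08746761 169.2672774 ]
lateral -1.7779780318084768 up -0.7327226021627382
```

```bash
python3 -m inch '[[0.03,-0.017,0,-0.08,0.15],[0.06,-0.034,0,-0.16,0.15],[0.085,-0.048,0,-0.22,0.15],[0.098,-0.055,0.01,-0.25,0.15],[0.098,-0.055,0.04,-0.25,0.15],[0.098,-0.055,0.07,-0.25,0.15],[0.098,-0.055,0.095,-0.25,0.15],[0.098,-0.055,0.105,-0.25,0.15]]' && python3 -m inch '[[0,0,0.012,0,0.15],[0,0,0.024,0,0.15],[0,0,0.032,0,0.15],[0,0,0.036,0,0.15],[0,0,0.037,0,0.15],[0,0,0.037,0,0.15]]'
```

```text
time: 25.52
tool_pos: [429.7, -32.0, 224.3]
tcp_rot: [3.14, -0.003, -3.043]
contact_force: [-0.9, -0.2, -2.6]
grip_width: 35.9
finger_force: 30.0
time: 26.02
tool_pos: [430.8, -32.1, 189.9]
tcp_rot: [-3.141, 0.0, -3.042]
contact_force: [0.6, -0.1, -2.6]
grip_width: 35.8
finger_force: 30.0
```

```bash
python3 -m inch '[[0,0,0.001,0,0.15],[0,0,0.002,0,0.15],[0,0,0.003,0,0.15],[0,0,0.004,0,0.15],[0,0,0.004,0,0.15],[0,0,0.004,0,0.15]]'
```

```text
time: 26.52
tool_pos: [430.7, -32.1, 185.8]
tcp_rot: [-3.142, 0.0, -3.042]
contact_force: [0.3, 0.3, -2.3]
grip_width: 36.0
finger_force: 30.0
```

```bash
python3 -m inch '[[0,0,0.001,0,0.15],[0,0,0.0015,0,0.15],[0,0,0.0015,0,0.15],[0,0,0.0015,0,0.15]]'
```

```text
time: 26.85
tool_pos: [430.6, -32.1, 185.7]
tcp_rot: [-3.141, 0.001, -3.042]
contact_force: [-5.0, 1.1, 18.7]
grip_width: 35.8
finger_force: 30.0
```

Contact with the mat. I back off half a millimetre, open, retreat and check.

```bash
python3 -m inch '[[0,0,-0.0005,0,0.4],[0,0,-0.0005,0,0.7],[0,0,-0.0005,0,1],[0,0,-0.0005,0,1],[0,0,-0.0005,0,1],[0,0,-0.0005,0,1],[0,0,-0.0005,0,1],[0,0,-0.0005,0,1]]' && python3 -m inch '[[0,0,-0.02,0,1],[0,0,-0.05,0,1],[0,0,-0.09,0,1],[0,0,-0.13,0,1],[0,0,-0.16,0,1],[0,0,-0.19,0,1],[0,0,-0.2,0,1],[0,0,-0.2,0,1]]'; python3 - <<'E'
from h import *
w=capture("wrist");s=capture("scene");d=capture("side")
print("w scanner",tips(w,"scanner"),tips(w,"mat"),"exp",proj(w,(424,-32.5,3)),[onz(w,t[0],3) for t in tips(w,"scanner")],[onz(w,t[0],24) for t in tips(w,"nose")])
for n,p in(("s",s),("d",d)): print(n,"reel",tips(p,"reel"),"scanner",tips(p,"scanner"),proj(p,(424,-32.5,3)),proj(p,(475,-239,7)),"core",tips(p,"core_a"),"bottle",tips(p,"bottle"))
cv2.imwrite("pics/end.png",np.hstack([s["color"],d["color"]])[:,:,::-1])
E
```

```text
time: 27.52
tool_pos: [430.7, -32.1, 184.6]
tcp_rot: [3.142, -0.0, -3.042]
contact_force: [0.9, 0.5, 0.1]
grip_width: 78.6
finger_force: 0.0
time: 28.18
tool_pos: [431.0, -32.1, 387.5]
tcp_rot: [-3.139, 0.006, -3.042]
contact_force: [-0.6, 0.1, -0.1]
grip_width: 91.9
finger_force: 0.0
w scanner [([254.1, 165.5], 0.8), ([60.6, 22.1], 0.61), ([43.6, 190.1], 0.5)] [] exp [257.3892356  164.50253384] [array([425.75087943, -36.6788147 ,   3.        ]), array([ 282.34509337, -272.17325471,    3.        ]), array([ 487.52065013, -317.45576196,    3.        ])] [array([501.07936725, -24.70121267,  24.        ])]
s reel [([175.0, 183.9], 0.96), ([408.6, 250.3], 0.92), ([294.1, 282.1], 0.37)] scanner [([239.8, 186.2], 0.84), ([188.3, 147.5], 0.83)] [241.32561255 186.34682501] [175.01372907 183.51198734] core [([147.8, 184.2], 0.93), ([125.7, 175.1], 0.66)] bottle [([144.4, 246.8], 0.83), ([377.1, 199.3], 0.26)]
d reel [([265.3, 295.6], 0.74)] scanner [([236.1, 235.7], 0.95), ([199.3, 327.5], 0.61)] [234.60639694 238.01940487] [268.4890919  294.22798978] core [([279.9, 323.1], 0.93), ([298.6, 353.9], 0.64)] bottle [([344.6, 264.9], 0.91)]
```

The scanner lies at the mat's middle, the reel stands in its bay and the arm is clear. I'm handing in the job.

```bash
python3 -c "
from plant import *
print(close_job())"
```

```text
the job is handed in; nothing more can be done
None
```

I handed the job in at about 28 s with no verdict returned: the camera checks put the spent reel upright and released in the free bay and the scanner flat at the middle of its mat after a scan hold of over a second, and the cores and bottle had not moved.

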